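# First-off gap check, then sort the tagged housings

### The arm

A 7-joint arm with a two-finger parallel gripper is mounted at the origin on the work surface. World frame = base frame: x ahead of the robot, y to its left, z up, the work surface at z = 0. Lengths are in m, angles in rad, forces in N, time in s.
With the tool pointing down it reaches from about 0.4 to 0.85 m from the base axis. Payload 6.9 kg.
Tool frame: the origin (TCP) lies midway between the tips of the shut fingers; the grasp point (between the pads) lies behind it (ctrl.pinch_z is the z of the grasp point in the tool frame, in m); z points along the fingers, y is the line along which they close (so a half turn about z gives the same grasp; the last joint's range is limited). The gripper opens to 85 mm and grips with 20 to 120 N. Pads are 22 mm wide; open, the fingers measure 114 mm over their backs; the gripper's body (76 mm by 85 mm) begins 54 mm behind the grasp point. The pads swing forward as they close: fully open they stand 13 mm farther back than shut.
Start: joints at [1.401, 0.507, -0.238, 1.5, 0.126, 1.149, -0.155], TCP at [0.17, -0.601, 0.231] pointing down, gripper open.
Joint ranges: [-3.08, 3.08], [-0.24, 2.05], [-1.43, 1.35], [0, 2.5], [-1.52, 4.66], [0.17, 1.96], [-2.89, 2.89]. Speed limits (rad/s): [2.39, 2.39, 3.14, 3.14, 3.14, 3.14, 3.14].

### API

Orientations are given as a unit quaternion [w, x, y, z].
In Python, from station import ctrl, get_state, vision, ticket, models gives the robot as it stands. Calls block until the motion is done:
- ctrl.movep(position, orientation): joint-space move of the TCP to a pose.
- ctrl.movel(position, frame=None, max_speed=0.15): straight line of the TCP; frame=None keeps the orientation; max_speed is the mean speed in m/s.
- ctrl.set_joints(angles): joint-space move.
- ctrl.ungrasp() and ctrl.close_gripper(force=None): open the fingers fully, or close them until they stop; force is the grip in N (None keeps the last).
- ctrl.pause(seconds).
- ctrl.ik(position, orientation): joint angles nearest the present ones, or None.
- get_state(): the state.
- vision.grab_frame(name): name is "scene" or "top"; returns (picture, depth): 400x640x3 uint8, blue, green, red; 400x640 float32, m along the optical axis (not along the pixel's ray), 0 where there is no reading.
- vision.camera_info(name): a dict with "mtx" (3x3 intrinsics, pixels), "R" (3x3) and "t" (3): a world point X has camera coordinates R X + t. Camera axes: x right, y down, z forward; pixel columns grow to the right and rows downward; lengths in m; the calibration is good to about 2 mm. A picture is of the moment at which its call begins. camera_info takes no time and is no camera call.
A pose or a line that the arm cannot do raises ctrl.Unreachable and nothing moves.
- ticket.close_job(): hands the job in; it is judged then, once.
Trained networks look in the newest picture that a camera, given by its name, has taken for a name from the list of things; names that differ only in an ending like _2 or _b are one class to them, and where a whole thing is asked for, a point or a joint stands for the part that bears it (a point fixed in the world has none). Each returns a list of dicts, best first, with "p" (0 to 1); they miss things now and then, are a little off and sometimes report something else, mostly with a low value. They report only what shows in the picture. A call takes as long as a camera call.
- models.recognise(camera, target): "point" ([column, row] in pixels, amid what is visible of it).
- models.masks_of(camera, target): "mask" (400x640 bool, what is visible of it) and "point" ([column, row] in pixels, amid what is visible of it).
The state is a dict: "time": time; "qpos": joint angles; "qd": joint speeds; "tau": joint torques, N m; "tcp_pos": TCP position; "eef_rot": TCP orientation; "contact_force": force on the tool from outside, world axes, zero at the start; "wrist_torque": the same for the moment, N m; "width": finger opening in m; "gripper_force": force on a finger pad.
Only numpy, scipy, OpenCV 4.12 (cv2) and the standard library are available. Lean on these libraries where they do the work, as an engineer would, in place of code of your own. Each camera call takes 0.05 s, during which the arm holds its last target. There are 200 camera calls.

### The job

First check the two gaps of the first-off housing in the fixture, the yellow-striped one and then the blue-striped one: slide the gauge blade all the way in until its shoulder meets the front face, without forcing it, and hold it there for a good moment; then lay it flat along its pad again. Only then sort the batch: set every green-tagged housing upright in a nest of its own in the green pass tray and every red-tagged one in the red reject tray, fully down. Leave the other things on the bench where they are.

Things in the scene. Friction and masses are not known exactly. Their poses are not given: they have to be found in the camera images.
- green_a: loose sensor housing, a light grey block 76 long (x) x 38 wide (y) x 46 mm high, 0.16 kg, with a round green tag (29 mm) on its dark top; origin at the centre of its underside; may be absent (None)
- green_b: loose sensor housing, a light grey block 76 long (x) x 38 wide (y) x 46 mm high, 0.16 kg, with a round green tag (29 mm) on its dark top; origin at the centre of its underside; may be absent (None)
- green_c: loose sensor housing, a light grey block 76 long (x) x 38 wide (y) x 46 mm high, 0.16 kg, with a round green tag (29 mm) on its dark top; origin at the centre of its underside; may be absent (None)
- red_a: loose sensor housing, a light grey block 76 long (x) x 38 wide (y) x 46 mm high, 0.16 kg, with a square red tag (28 mm) on its dark top; origin at the centre of its underside; may be absent (None)
- red_b: loose sensor housing, a light grey block 76 long (x) x 38 wide (y) x 46 mm high, 0.16 kg, with a square red tag (28 mm) on its dark top; origin at the centre of its underside; may be absent (None)
- pass_tray: PASS tray: fixed tray, green walls, three nests in a row along its x; outside 226 (x) x 108 (y) x 16 mm high, floor 4 mm above the table, walls and dividers 4 mm thick, 16 mm high; nest centres at x = -74, 0, +74 mm, each nest 70 (x) x 100 mm (y): a housing fits only with its long side along the tray's y; origin at the centre of its underside
- reject_tray: REJECT tray: fixed tray, red walls, three nests in a row along its x; outside 226 (x) x 108 (y) x 16 mm high, floor 4 mm above the table, walls and dividers 4 mm thick, 16 mm high; nest centres at x = -74, 0, +74 mm, each nest 70 (x) x 100 mm (y): a housing fits only with its long side along the tray's y; origin at the centre of its underside
- gauge: loose gauge blade, 0.12 kg: a flat steel blade 104 long (x) x 40 wide x 5 mm thick with a yellow handle block 44 (x) x 24 (y) mm on its rear end, whose top is 43 mm above the blade's underside; 60 mm of blade stand out in front of the handle, along +x; origin on the underside, below the handle's centre; the handle's front face is the shoulder
- blade_tip (a point): middle of the blade's front end, 82 mm along +x from the gauge's origin, 2.5 mm above its underside
- shoulder (a point): where the blade leaves the handle's front face: 22 mm along +x from the gauge's origin, 2.5 mm above its underside
- gauge_mid (a point): mid-length of the gauge, 30 mm along +x from its origin, on its underside
- pad: fixed black rubber pad 130 (x) x 68 (y) x 4 mm, the gauge blade's resting place; origin at the centre of its underside; the gauge lies along its x axis
- fixture: fixed checking fixture 90 (x) x 172 (y) x 64 mm: first-off twin housing clamped on a 20 mm base plate. Two gaps open in the flat front face (-x side, towards the robot) and run along +x, each 45 wide x 8 high x 70 mm deep, floor 20 mm above the table, under a stripe on the top: yellow at y = +42 mm, blue at y = -42 mm. Origin: centre of underside
- yellow_mouth (a point): centre of the mouth of the yellow-striped gap, in the front face: at x = -45, y = +42 mm in the fixture's frame, 24 mm above the table; axes as the fixture's
- blue_mouth (a point): centre of the mouth of the blue-striped gap, in the front face: at x = -45, y = -42 mm in the fixture's frame, 24 mm above the table; axes as the fixture's
- wrench: bystander, leave alone: small steel wrench 120 mm long lying flat
- rule: bystander, leave alone: folded wooden rule 100 x 18 x 12 mm lying flat
- tape: bystander, leave alone: black ring-shaped roll of tape, 68 mm across, 24 mm high
- cleaner: bystander, leave alone: white bottle 170 mm tall
- mug: bystander, leave alone: white mug 90 mm tall
- screwdriver: bystander, leave alone: screwdriver lying flat
- jar: bystander, leave alone: jar 70 mm tall

How it is judged:
On the way, in this order (a step that is already met when the one before it is completed fails the run):
1. the gauge blade is in the yellow-striped gap up to its shoulder (within 4 mm of the front face, square to it) while no housing is in a tray (x of shoulder in the frame of yellow_mouth above -0.004 m and y of shoulder in the frame of yellow_mouth between -0.006 and 0.006 m and z of shoulder in the frame of yellow_mouth between -0.005 and 0.005 m and angle between the x axis of gauge and the x axis of fixture, either way round below 0.12 rad and angle between gauge's own z axis and vertical below 0.12 rad and not (x of green_a in the frame of pass_tray between -0.108 and 0.108 m and y of green_a in the frame of pass_tray between -0.05 and 0.05 m) and not (x of green_a in the frame of reject_tray between -0.108 and 0.108 m and y of green_a in the frame of reject_tray between -0.05 and 0.05 m) and not (x of green_b in the frame of pass_tray between -0.108 and 0.108 m and y of green_b in the frame of pass_tray between -0.05 and 0.05 m) and not (x of green_b in the frame of reject_tray between -0.108 and 0.108 m and y of green_b in the frame of reject_tray between -0.05 and 0.05 m) and not (x of green_c in the frame of pass_tray between -0.108 and 0.108 m and y of green_c in the frame of pass_tray between -0.05 and 0.05 m) and not (x of green_c in the frame of reject_tray between -0.108 and 0.108 m and y of green_c in the frame of reject_tray between -0.05 and 0.05 m) and not (x of red_a in the frame of pass_tray between -0.108 and 0.108 m and y of red_a in the frame of pass_tray between -0.05 and 0.05 m) and not (x of red_a in the frame of reject_tray between -0.108 and 0.108 m and y of red_a in the frame of reject_tray between -0.05 and 0.05 m) and not (x of red_b in the frame of pass_tray between -0.108 and 0.108 m and y of red_b in the frame of pass_tray between -0.05 and 0.05 m) and not (x of red_b in the frame of reject_tray between -0.108 and 0.108 m and y of red_b in the frame of reject_tray between -0.05 and 0.05 m)), for 0.5 s.
2. the gauge blade is in the blue-striped gap up to its shoulder (within 4 mm of the front face, square to it) while no housing is in a tray (x of shoulder in the frame of blue_mouth above -0.004 m and y of shoulder in the frame of blue_mouth between -0.006 and 0.006 m and z of shoulder in the frame of blue_mouth between -0.005 and 0.005 m and angle between the x axis of gauge and the x axis of fixture, either way round below 0.12 rad and angle between gauge's own z axis and vertical below 0.12 rad and not (x of green_a in the frame of pass_tray between -0.108 and 0.108 m and y of green_a in the frame of pass_tray between -0.05 and 0.05 m) and not (x of green_a in the frame of reject_tray between -0.108 and 0.108 m and y of green_a in the frame of reject_tray between -0.05 and 0.05 m) and not (x of green_b in the frame of pass_tray between -0.108 and 0.108 m and y of green_b in the frame of pass_tray between -0.05 and 0.05 m) and not (x of green_b in the frame of reject_tray between -0.108 and 0.108 m and y of green_b in the frame of reject_tray between -0.05 and 0.05 m) and not (x of green_c in the frame of pass_tray between -0.108 and 0.108 m and y of green_c in the frame of pass_tray between -0.05 and 0.05 m) and not (x of green_c in the frame of reject_tray between -0.108 and 0.108 m and y of green_c in the frame of reject_tray between -0.05 and 0.05 m) and not (x of red_a in the frame of pass_tray between -0.108 and 0.108 m and y of red_a in the frame of pass_tray between -0.05 and 0.05 m) and not (x of red_a in the frame of reject_tray between -0.108 and 0.108 m and y of red_a in the frame of reject_tray between -0.05 and 0.05 m) and not (x of red_b in the frame of pass_tray between -0.108 and 0.108 m and y of red_b in the frame of pass_tray between -0.05 and 0.05 m) and not (x of red_b in the frame of reject_tray between -0.108 and 0.108 m and y of red_b in the frame of reject_tray between -0.05 and 0.05 m)), for 0.5 s.
3. the gauge blade lies flat on its pad again, released, while no housing is in a tray (horizontal distance between gauge_mid and pad below 0.03 m and z of gauge in the frame of pad below 0.009 m and angle between gauge's own z axis and vertical below 0.08 rad and angle between the x axis of gauge and the x axis of pad, either way round below 0.4 rad and linear speed of gauge below 0.03 m/s and contact force between the fingers and gauge below 0.3 N and not (x of green_a in the frame of pass_tray between -0.108 and 0.108 m and y of green_a in the frame of pass_tray between -0.05 and 0.05 m) and not (x of green_a in the frame of reject_tray between -0.108 and 0.108 m and y of green_a in the frame of reject_tray between -0.05 and 0.05 m) and not (x of green_b in the frame of pass_tray between -0.108 and 0.108 m and y of green_b in the frame of pass_tray between -0.05 and 0.05 m) and not (x of green_b in the frame of reject_tray between -0.108 and 0.108 m and y of green_b in the frame of reject_tray between -0.05 and 0.05 m) and not (x of green_c in the frame of pass_tray between -0.108 and 0.108 m and y of green_c in the frame of pass_tray between -0.05 and 0.05 m) and not (x of green_c in the frame of reject_tray between -0.108 and 0.108 m and y of green_c in the frame of reject_tray between -0.05 and 0.05 m) and not (x of red_a in the frame of pass_tray between -0.108 and 0.108 m and y of red_a in the frame of pass_tray between -0.05 and 0.05 m) and not (x of red_a in the frame of reject_tray between -0.108 and 0.108 m and y of red_a in the frame of reject_tray between -0.05 and 0.05 m) and not (x of red_b in the frame of pass_tray between -0.108 and 0.108 m and y of red_b in the frame of pass_tray between -0.05 and 0.05 m) and not (x of red_b in the frame of reject_tray between -0.108 and 0.108 m and y of red_b in the frame of reject_tray between -0.05 and 0.05 m)), for 0.2 s.
At the end, for the whole second after the job is handed in: Each green-tagged housing stands upright (0.12 rad) on the floor (6 mm) of a nest of the pass tray, each red-tagged one of the reject tray, at rest; the gauge lies flat and released on its pad, mid-length within 30 mm of the pad centre, within 0.4 rad of its length (horizontal distance between gauge_mid and pad below 0.03 m and z of gauge in the frame of pad below 0.009 m and angle between gauge's own z axis and vertical below 0.08 rad and angle between the x axis of gauge and the x axis of pad, either way round below 0.4 rad and linear speed of each of gauge, green_a, green_b, green_c, red_a, red_b below 0.03 m/s and contact force between the fingers and gauge below 0.3 N and x of green_a in the frame of pass_tray between -0.108 and 0.108 m and y of green_a in the frame of pass_tray between -0.05 and 0.05 m and z of each of green_a, green_b, green_c in the frame of pass_tray below 0.01 m and angle between each of green_a, green_b, green_c, red_a, red_b's own z axis and vertical below 0.12 rad and x of green_b in the frame of pass_tray between -0.108 and 0.108 m and y of green_b in the frame of pass_tray between -0.05 and 0.05 m and x of green_c in the frame of pass_tray between -0.108 and 0.108 m and y of green_c in the frame of pass_tray between -0.05 and 0.05 m and x of red_a in the frame of reject_tray between -0.108 and 0.108 m and y of red_a in the frame of reject_tray between -0.05 and 0.05 m and z of each of red_a, red_b in the frame of reject_tray below 0.01 m and x of red_b in the frame of reject_tray between -0.108 and 0.108 m and y of red_b in the frame of reject_tray between -0.05 and 0.05 m); the robot touches nothing.
It fails at once if the gauge blade is forced against the fixture (over 60 N) (contact force between gauge and fixture above 60 N).
It fails at once if a bystander is shoved more than 60 mm (distance of any of tape, cleaner, mug, screwdriver, jar, wrench, rule from where it was at the start of the episode above 0.06 m).
It fails at once if the bottle, mug or jar is tipped over (angle between any of cleaner, mug, jar's own z axis and vertical above 0.6 rad).
Of green_a, green_b, green_c, red_a, red_b only 3 to 5 are there at a start; the rules pass over those that are not, and their reading is None.
At some moment in a run one of green_a, green_b, green_c, red_a, red_b, gauge may be knocked a few centimetres aside while the robot is not near it.
Once in a run the grip may slacken for a moment while it holds something.
It also fails if it takes over 210 s, if anything falls off the work surface, if the arm or the gripper's body presses on something with over 40 N, if the wrist force passes 120 N, or if a joint passes its speed limit or range.

## Working session

There is one attempt and no reset: what is moved stays moved. The work goes in short steps, each a Python script; the robot and the scene stay as the last script left them, time stands still between calls to the robot, and variables do not carry over. Pictures are saved under pics/ and viewed, at most 14 in all, crops included, and the job is handed in when it is done.

```bash
ls; mkdir -p pics; python3 - <<'E'
from station import ctrl,get_state,vision,ticket,models
import cv2,numpy as np
s=get_state();print(s['time'],s['tcp_pos'],s['eef_rot'],s['width'],ctrl.pinch_z)
for c in('scene','top'):
    p,d=vision.grab_frame(c);cv2.imwrite(f'pics/{c}0.png',p);np.save(f'pics/{c}0.npy',d)
    i=vision.camera_info(c);print(c,i['mtx'].round(1).tolist(),i['R'].round(3).tolist(),i['t'].round(3).tolist())
E
```

```text
pics
0.0 [ 0.16997157 -0.60093084  0.23044208] [-8.67182215e-04  9.90506070e-01  1.37466185e-01 -1.43715781e-04] 0.08556405573395645 -0.0187
scene [[411.4, 0.0, 321.5], [0.0, 411.4, 195.0], [0.0, 0.0, 1.0]] [[-0.686, 0.727, -0.016], [0.537, 0.491, -0.686], [-0.491, -0.479, -0.728]] [0.383, -0.265, 1.417]
top [[518.8, 0.0, 324.2], [0.0, 518.8, 200.7], [0.0, 0.0, 1.0]] [[0.013, -1.0, -0.016], [-0.99, -0.011, -0.138], [0.138, 0.017, -0.99]] [0.006, 0.53, 1.342]
```

View pics/scene0.png

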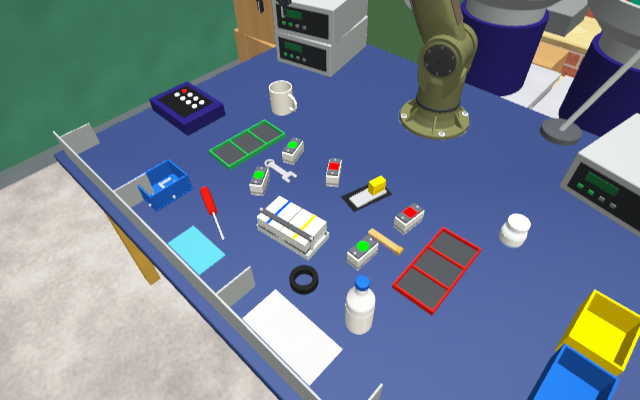

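View pics/top0.png

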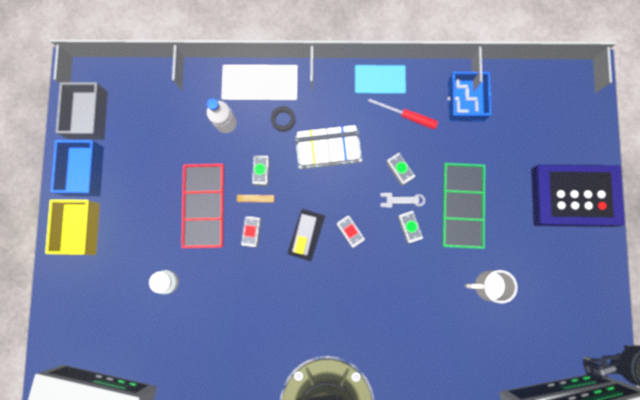

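```bash
cat > h.py <<'E'
from station import ctrl,get_state,vision,ticket,models
import cv2,numpy as np
from scipy.spatial.transform import Rotation as Ro
def cloud(c,d):
    i=vision.camera_info(c);v,u=np.mgrid[0:400,0:640]
    K=i['mtx'];P=np.dstack([(u-K[0,2])/K[0,0]*d,(v-K[1,2])/K[1,1]*d,d])-i['t']
    return P@i['R']
def pix(c,X):
    i=vision.camera_info(c);q=i['mtx']@(i['R']@np.asarray(X,float)+i['t']);return q[:2]/q[2]
def onplane(c,uv,z):
    i=vision.camera_info(c);uv=np.atleast_2d(uv).astype(float)
    r=np.c_[(uv-i['mtx'][:2,2])/np.diag(i['mtx'])[:2],np.ones(len(uv))]@i['R'];o=-i['R'].T@i['t']
    return (o+r*((z-o[2])/r[:,2])[:,None])[:,:2]
def rect(P):
    "centre, (long, short), angle of the long side in (-90,90]"
    (x,y),(w,h),a=cv2.minAreaRect((P[:,:2]*1000).astype(np.float32))
    if w<h:w,h,a=h,w,a+90
    return np.array([x,y]),(round(w,1),round(h,1)),round((a+90)%180-90,1)
E
python3 - <<'E'
from h import *
for c in('top','scene'):
    p,d=vision.grab_frame(c);P=cloud(c,d)
    print(c,'table z',np.median(P[200:260,330:340,2]) if c=='top' else '')
    for n in('green_a','red_a','pass_tray','reject_tray','gauge','pad','fixture'):
        for r in models.masks_of(c,n):
            if r['p']<.3: continue
            m=r['mask']&(d>0);Q=P[m];z=np.percentile(Q[:,2],[5,50,90])*1000
            T=Q[Q[:,2]>z[2]/1000-.006]
            ce,wh,a=rect(T);ce2,wh2,a2=rect(Q)
            print(n,round(r['p'],2),np.round(r['point']),m.sum(),'z',z.round(1),'top',ce.round(1),wh,a,'all',ce2.round(1),wh2,a2)
c=cv2.imread('pics/top0.png')[115:275,280:380];c2=cv2.imread('pics/scene0.png')[165:260,240:400]
a=cv2.resize(c,None,fx=3.6,fy=3.6,interpolation=3);b=cv2.resize(c2,None,fx=2.7,fy=2.7,interpolation=3)
o=np.zeros((580,795,3),np.uint8);o[:576,:360]=a[:580];o[:b.shape[0],362:362+b.shape[1]]=b[:,:433];cv2.imwrite('pics/crop.png',o)
E
```

```text
top table z -0.0005311349305519078
green_a 0.85 [402. 169.] 537 z [-1.2 42.6 48.2] top [ 619.8 -189.7] (69.9, 37.2) 30.9 all [ 622.3 -196.7] (78.6, 53.4) 34.3
green_a 0.74 [411. 227.] 498 z [ 3.9 43.5 48.3] top [ 463.2 -216.2] (72.7, 35.0) 21.7 all [ 464.5 -220.9] (77.8, 48.6) 19.1
green_a 0.67 [261. 175.] 446 z [14.3 43.7 49. ] top [610.6 183. ] (68.7, 34.7) 0.9 all [611.7 184.2] (76.4, 38.6) -2.0
red_a 0.77 [250. 228.] 480 z [12.7 43.5 48.1] top [447.2 205.9] (71.1, 36.7) 0.8 all [449.8 208.8] (81.8, 47.2) -6.2
red_a 0.73 [350. 232.] 452 z [16.8 44.2 48.2] top [449.  -58.3] (72.1, 35.3) 33.4 all [450.6 -60. ] (76.7, 43.0) 34.5
pass_tray 0.75 [462. 206.] 3379 z [ 0.3  5.7 12.9] top [ 526.1 -363.4] (226.6, 110.0) -2.0 all [ 526.1 -363.4] (226.6, 110.0) -2.0
pass_tray 0.58 [254. 199.] 239 z [ 5.9 11.2 14.5] top [538.3 200.3] (98.3, 17.4) -89.4 all [540.7 199.8] (100.8, 22.3) -89.4
reject_tray 0.75 [328. 152.] 2270 z [18.  57.1 62.7] top [677.1   2.5] (164.0, 90.4) -82.7 all [687.3   3.6] (175.2, 111.4) -82.9
reject_tray 0.67 [202. 208.] 3419 z [ 0.4  5.9 13.6] top [518.1 342. ] (226.8
[... 1193 characters left out ...]
  7.8 16. ] top [ 521.6 -361.7] (228.5, 114.6) -2.4 all [ 514.3 -371. ] (245.7, 135.7) -1.8
reject_tray 0.66 [436. 270.] 3901 z [ 5.5  8.6 16.8] top [515.1 343.6] (231.0, 108.6) 1.7 all [509.8 343.6] (242.5, 113.8) 3.1
gauge 0.64 [371. 189.] 529 z [ 8.2 12.3 48.6] top [412.6  75.1] (42.9, 24.0) -13.1 all [439.6  68.6] (104.9, 44.4) -13.1
pad 0.61 [354. 194.] 293 z [3.1 5.5 7.9] top [440.6  62.7] (130.9, 68.7) -16.9 all [440.6  62.7] (130.9, 68.7) -16.9
pad 0.43 [371. 195.] 533 z [ 8.3 12.4 48.7] top [411.9  75.3] (44.3, 24.0) -13.1 all [438.7  64.8] (104.8, 47.9) -13.0
fixture 0.87 [293. 227.] 2622 z [11.9 58.6 63.8] top [675.4   4.7] (168.0, 91.7) -81.8 all [677.1 -11.1] (206.4, 92.0) -83.2
```

View pics/crop.png

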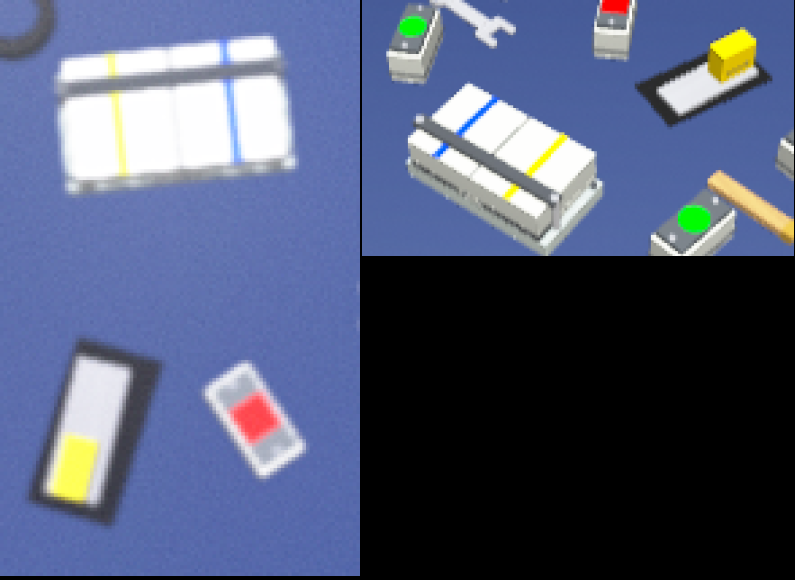

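```bash
cat >> h.py <<'E'
def quat(yaw): # tool down, tool x at yaw (deg)
    q=(Ro.from_euler('z',yaw,degrees=True)*Ro.from_euler('x',180,degrees=True)).as_quat();return [q[3],*q[:3]]
def fr(): return get_state()['contact_force'].round(1)
def st(): s=get_state();return round(s['time'],1),np.round(s['tcp_pos'],4),'F',np.round(s['contact_force'],1),'w',round(s['width']*1000,1),'gf',np.round(s['gripper_force'],1)
def stripe(c,p,col):
    h=cv2.cvtColor(p,cv2.COLOR_BGR2HSV).astype(int);lo,hi=((22,38),(105,125))[col=='blue']
    m=(h[...,0]>=lo)&(h[...,0]<=hi)&(h[...,1]>60)&(h[...,2]>120)
    uv=np.argwhere(m)[:,::-1];w=h[...,1][m];X=onplane(c,uv,.064)
    k=(X[:,0]>.62)&(X[:,0]<.74)&(abs(X[:,1]-(.045 if col=='yellow' else -.04))<.025)
    if col=='blue':k&=(h[...,2][m]>190)
    X=X[k];w=w[k]
    f=cv2.fitLine(X.astype(np.float32),cv2.DIST_HUBER,0,.001,.001).ravel()
    d=f[:2]*np.sign(f[0]);return len(X),np.average(X,axis=0,weights=w).round(4),round(np.degrees(np.arctan2(d[1],d[0])),2),X[:,0].min().round(3),X[:,0].max().round(3)
E
python3 - <<'E'
from h import *
for c in('top','scene'):
    p=cv2.imread(f'pics/{c}0.png')
    for col in('yellow','blue'): print(c,col,stripe(c,p,col))
def top(c):
    P=cloud(c,np.load(f'pics/{c}0.npy'));k=(P[...,2]>.061)&(abs(P[...,0]-.68)<.08)&(abs(P[...,1])<.12)
    k2=(abs(P[...,2]-.02)<.004)&(abs(P[...,0]-.68)<.08)&(abs(P[...,1])<.12)
    print(c,k.sum(),rect(P[k]),np.percentile(P[k][:,2],[5,50,95]).round(4),'base',k2.sum(),rect(P[k2]))
for c in('top','scene'):top(c)
for y in(-13.2,166.8):print(y,ctrl.ik([.413,.0735,.2],quat(y)),ctrl.ik([.413,.0735,.014],quat(y)))
E
```

```text
top yellow (56, array([0.6664, 0.045 ]), np.float32(6.94), np.float64(0.626), np.float64(0.715))
top blue (83, array([ 0.6865, -0.0376]), np.float32(7.57), np.float64(0.634), np.float64(0.732))
scene yellow (89, array([0.6692, 0.0489]), np.float32(8.46), np.float64(0.627), np.float64(0.718))
scene blue (75, array([ 0.6796, -0.0337]), np.float32(8.47), np.float64(0.637), np.float64(0.728))
top 400 (array([676.64300537,   3.46067047]), (166.6, 88.2), -82.6) [0.0612 0.0632 0.0675] base 161 (array([699.02636719,  17.87627411]), (194.7, 137.7), -82.7)
scene 548 (array([675.69299316,   4.12075043]), (169.7, 90.1), -82.9) [0.0611 0.0637 0.0671] base 231 (array([726.85174561,  38.76514435]), (191.4, 133.1), -56.2)
-13.2 [ 0.41337279  0.29436154 -0.83369843  2.04704993  0.27509394  0.91215767
 -2.37064633] [-0.11240634  0.55128171 -0.17615788  2.27931025  0.28675119  0.33052282
 -2.33607657]
166.8 [ 0.54024506  0.34282436 -1.02683715  2.04594137  0.36272017  0.94524753
  0.66206291] [ 0.06998169  0.5763648  -0.44340707  2.27711365  0.63346347  0.40605072
  0.43786918]
```

```bash
python3 - <<'E'
from h import *
q=quat(166.8)
ctrl.movep([.413,.0735,.2],q);print(st())
ctrl.movel([.413,.0735,.014],q,.1);print(st())
ctrl.close_gripper(60);print(st())
ctrl.movel([.413,.0735,.08],q,.08);print(st())
# ahead of the yellow mouth, squared to the fixture
q=quat(187.3)
ctrl.movep([.52,.035,.08],q);ctrl.pause(.3);print(st())
for c in('top','scene'):
    p,d=vision.grab_frame(c);cv2.imwrite(f'pics/{c}1.png',p);np.save(f'pics/{c}1.npy',d)
    P=cloud(c,d)
    for r in models.masks_of(c,'gauge'):
        if r['p']<.3:continue
        Q=P[r['mask']&(d>0)];B=Q[abs(Q[:,2]-.073)<.008]
        print(c,r['p'],np.percentile(Q[:,2],[5,25,50,75,95]).round(4),len(B),rect(B) if len(B)>10 else '')
a=[cv2.resize(cv2.imread('pics/top1.png')[110:260,250:390],None,fx=2.8,fy=2.8,interpolation=3),cv2.resize(cv2.imread('pics/scene1.png')[110:260,260:390],None,fx=2.8,fy=2.8,interpolation=3)]
cv2.imwrite('pics/c1.png',np.hstack(a))
E
```

```text
(3.4, array([0.4133, 0.0727, 0.1999]), 'F', array([0.3, 0.3, 0.7]), 'w', 85.1, 'gf', np.float64(0.0))
(5.5, array([0.4132, 0.0735, 0.0143]), 'F', array([-0. , -0.9,  0.3]), 'w', 85.4, 'gf', np.float64(0.0))
(6.0, array([0.413 , 0.0734, 0.0142]), 'F', array([-1.3, -0.5,  5.1]), 'w', 23.0, 'gf', np.float64(59.0))
(7.0, array([0.4128, 0.0733, 0.0797]), 'F', array([-0.4, -0.1, -2.1]), 'w', 23.3, 'gf', np.float64(58.7))
(7.8, array([0.5194, 0.0355, 0.0802]), 'F', array([-0.1,  0.4, -1. ]), 'w', 23.1, 'gf', np.float64(58.7))
scene 0.84 [0.0744 0.0762 0.0774 0.0896 0.1151] 293 (array([560.29669189,  42.32700729]), (79.3, 41.0), 10.6)
```

View pics/c1.png

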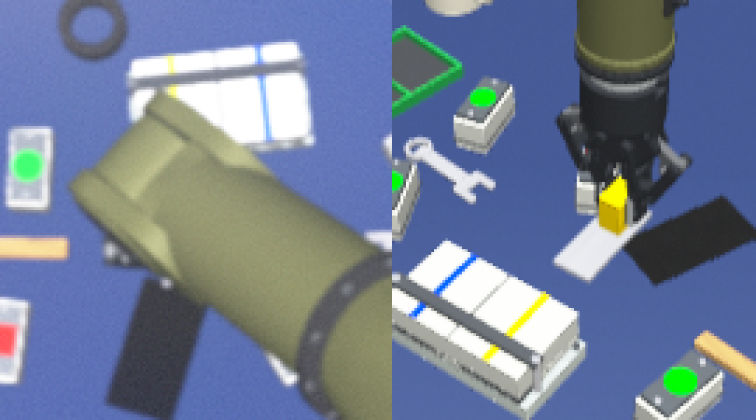

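```bash
cat >> h.py <<'E'
def blade(c,pr=True):
    "blade midline seen by camera c, in the frame of the tool (gauge yaw = tool yaw-180)"
    s=get_state();p,d=vision.grab_frame(c);T=s['tcp_pos']
    w,x,y,z=s['eef_rot'];R=Ro.from_quat([x,y,z,w]).as_matrix();gx=-R[:2,0]/np.linalg.norm(R[:2,0]);gy=np.array([-gx[1],gx[0]])
    ms=[r for r in models.masks_of(c,'gauge') if r['p']>.3]
    uv=np.argwhere(ms[0]['mask'])[:,::-1];X=onplane(c,uv,T[2]-.0052)-T[:2]
    L=np.c_[X@gx,X@gy]*1000;o=[]
    for a in range(28,80,4):
        k=(L[:,0]>=a)&(L[:,0]<a+4)
        if k.sum()>4:o.append((a+2,L[k,1].min().round(1),L[k,1].max().round(1),k.sum()))
    return np.degrees(np.arctan2(gx[1],gx[0])).round(2),o,L[:,0].max().round(1)
E
python3 - <<'E'
from h import *
r=blade('scene');print(r[0],r[2]);[print(*x) for x in r[1]]
p,_=vision.grab_frame('scene')
for c in('yellow','blue'):print(stripe('scene',p,c))
R=np.array(get_state()['eef_rot']);print(Ro.from_quat(R[[1,2,3,0]]).as_matrix()[:,2])
E
```

```text
7.32 82.8
30 -22.3 24.0 19
34 -22.4 23.9 20
38 -22.4 23.7 23
42 -20.3 23.6 21
46 -22.4 21.4 18
50 -22.5 19.3 20
54 -20.4 21.2 21
58 -18.3 21.1 19
62 -20.5 21.0 19
66 -20.5 20.9 19
70 -20.5 20.7 20
74 -20.6 20.6 21
78 -16.5 18.4 17
(89, array([0.6692, 0.0489]), np.float32(8.46), np.float64(0.627), np.float64(0.718))
(75, array([ 0.6797, -0.0337]), np.float32(8.47), np.float64(0.637), np.float64(0.728))
[ 1.40109315e-04 -1.17532855e-04 -9.99999983e-01]
```

```bash
cat >> h.py <<'E'
YAW=7.6
def un(y=None):
    t=np.radians(YAW if y is None else y);return np.array([np.cos(t),np.sin(t)]),np.array([-np.sin(t),np.cos(t)])
def pos(a,l,z):
    u,n=un();return [*(u*a+n*l),z]
def push(a0,a1,l,z,step=.004,lim=10,v=.03):
    u,n=un();a=a0
    while a<a1-1e-6:
        a=min(a+step,a1);ctrl.movel(pos(a,l,z),quat(YAW+180),v)
        s=get_state();F=s['contact_force'];T=s['tcp_pos']
        print(round(a,4),'got',(T[:2]@u).round(4),(T[:2]@n).round(4),T[2].round(4),'Fu,n,z',(F[:2]@u).round(1),(F[:2]@n).round(1),F[2].round(1),'w',round(s['width']*1e3,1),'gf',round(float(np.max(s['gripper_force'])),0))
        if -(F[:2]@u)>lim:return a,True
    return a,False
E
python3 - <<'E'
from h import *
l=-.0410
ctrl.movep(pos(.525,l,.08),quat(187.6));ctrl.movel(pos(.525,l,.0317),quat(187.6),.08);print(st())
print(push(.525,.565,l,.0317))
E
```

```text
(9.2, array([0.5259, 0.0291, 0.0317]), 'F', array([ 0.3, -0.3, -1. ]), 'w', 23.2, 'gf', np.float64(58.7))
0.529 got 0.5296 -0.041 0.0321 Fu,n,z -0.4 0.2 -0.6 w 23.4 gf 59.0
0.533 got 0.5333 -0.041 0.0318 Fu,n,z 0.1 0.2 -1.1 w 23.2 gf 59.0
0.537 got 0.5372 -0.041 0.0317 Fu,n,z -0.2 0.0 -1.4 w 23.1 gf 59.0
0.541 got 0.5412 -0.0409 0.0317 Fu,n,z 0.5 0.0 -1.2 w 23.6 gf 41.0
0.545 got 0.5452 -0.0409 0.0317 Fu,n,z 0.9 -0.4 -1.5 w 23.3 gf 63.0
0.549 got 0.5492 -0.041 0.0317 Fu,n,z 0.1 0.7 -2.0 w 23.1 gf 63.0
0.553 got 0.5532 -0.0409 0.0317 Fu,n,z 0.5 0.2 -2.2 w 22.9 gf 63.0
0.557 got 0.5572 -0.041 0.0317 Fu,n,z -1.3 -0.8 0.3 w 23.0 gf 63.0
0.561 got 0.5612 -0.041 0.0317 Fu,n,z -0.6 0.1 -0.9 w 23.5 gf 63.0
0.565 got 0.5652 -0.041 0.0317 Fu,n,z 0.2 -0.3 -0.6 w 23.2 gf 63.0
(0.565, False)
```

```bash
python3 - <<'E'
from h import *
l=-.0410
a,h=push(.565,.597,l,.0317,.004,5)
if not h:a,h=push(a,.612,l,.0317,.0015,5,.02)
print(a,h);p,_=vision.grab_frame('scene')
cv2.imwrite('pics/c2.png',cv2.resize(p[130:270,230:400],None,fx=4,fy=4,interpolation=3))
E
```

```text
0.569 got 0.5692 -0.041 0.0317 Fu,n,z -0.2 -0.5 -1.4 w 23.4 gf 63.0
0.573 got 0.5732 -0.041 0.0317 Fu,n,z -0.4 0.9 0.2 w 23.4 gf 63.0
0.577 got 0.5772 -0.041 0.0317 Fu,n,z -0.2 0.1 -1.2 w 23.1 gf 63.0
0.581 got 0.5812 -0.041 0.0317 Fu,n,z -0.1 -0.1 -1.2 w 23.1 gf 63.0
0.585 got 0.5852 -0.0409 0.0317 Fu,n,z 0.5 -0.1 -1.3 w 23.2 gf 63.0
0.589 got 0.5892 -0.041 0.0317 Fu,n,z 0.1 0.1 -1.0 w 23.2 gf 63.0
0.593 got 0.5932 -0.041 0.0317 Fu,n,z -0.4 0.1 -0.8 w 23.1 gf 63.0
0.597 got 0.5972 -0.0409 0.0317 Fu,n,z 0.5 -0.7 -1.1 w 23.1 gf 63.0
0.5985 got 0.5985 -0.041 0.0317 Fu,n,z 0.5 -0.3 -1.8 w 23.0 gf 63.0
0.6 got 0.6001 -0.041 0.0317 Fu,n,z -0.6 0.8 -0.9 w 22.9 gf 63.0
0.6015 got 0.6016 -0.041 0.0317 Fu,n,z -0.2 -0.8 -1.0 w 23.2 gf 63.0
0.603 got 0.6031 -0.041 0.0317 Fu,n,z -0.2 0.1 -1.6 w 22.9 gf 63.0
0.6045 got 0.6046 -0.041 0.0317 Fu,n,z -0.6 0.2 -1.2 w 23.2 gf 63.0
0.606 got 0.6052 -0.0411 0.0315 Fu,n,z -4.9 -0.2 0.4 w 22.9 gf 64.0
0.6075 got 0.6052 -0.041 0.0313 Fu,n,z -8.8 -0.2 3.2 w 23.3 gf 64.0
0.6074999999999996 True
```

View pics/c2.png

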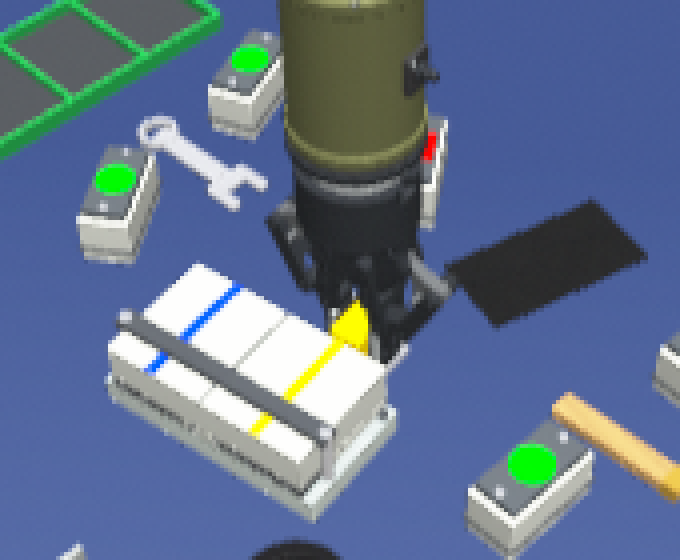

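```bash
python3 - <<'E'
from h import *
l=-.0410;q=quat(187.6)
ctrl.movel(pos(.6062,l,.0317),q,.02);ctrl.pause(1.5);print(st())
ctrl.movel(pos(.52,l,.0317),q,.06);ctrl.movel(pos(.52,l,.07),q,.1);print(st())
l=-.125
ctrl.movel(pos(.52,l,.07),q,.1);ctrl.movel(pos(.525,l,.0317),q,.08);print(st())
r=blade('scene');print(r[2],r[1][-6:])
a,h=push(.525,.565,l,.0317,.004,6)
if not h:a,h=push(.565,.601,l,.0317,.006,6)
if not h:a,h=push(a,.611,l,.0317,.0015,5,.02)
print(a,h)
if a>.603:
    ctrl.pause(1.5);print(st())
E
```

```text
(17.8, array([0.6053, 0.0394, 0.0315]), 'F', array([-6.1, -0.7,  0.3]), 'w', 23.0, 'gf', np.float64(63.5))
(20.0, array([0.5209, 0.0279, 0.0701]), 'F', array([ 0.2,  0.7, -1.9]), 'w', 23.2, 'gf', np.float64(63.3))
(21.6, array([ 0.5369, -0.0541,  0.0314]), 'F', array([ 0.9,  1.1, -1. ]), 'w', 23.2, 'gf', np.float64(63.3))
77.1 [(54, np.float64(-18.4), np.float64(22.4), np.int64(16)), (58, np.float64(-18.4), np.float64(20.1), np.int64(17)), (62, np.float64(-18.3), np.float64(22.4), np.int64(17)), (66, np.float64(-16.0), np.float64(22.3), np.int64(16)), (70, np.float64(-15.9), np.float64(20.1), np.int64(15)), (74, np.float64(-11.3), np.float64(17.9), np.int64(14))]
0.529 got 0.5294 -0.1251 0.032 Fu,n,z -0.4 -0.6 -2.1 w 23.3 gf 63.0
0.533 got 0.5333 -0.1249 0.0317 Fu,n,z 0.6 -0.2 -1.9 w 23.3 gf 63.0
0.537 got 0.5372 -0.1249 0.0317 Fu,n,z 0.6 -0.5 -1.2 w 23.4 gf 63.0
0.541 got 0.5412 -0.1249 0.0317 Fu,n,z -0.4 0.1 -0.5 w 23.4 gf 63.0
0.545 got 0.5452 -0.125 0.0317 Fu,n,z -0.9 0.3 -1.3 w 23.4 gf 63.0
0.549 got 0.5492 -0.1249 0.0317 Fu,n,z -0.1 0.4 -1.4 w 23.1 gf 63.0
0.553 got 0.5532 -0.1
[... 291 characters left out ...]
 0.4 -1.5 w 23.1 gf 63.0
0.577 got 0.5772 -0.1249 0.0317 Fu,n,z 0.1 -0.2 -1.8 w 23.2 gf 63.0
0.583 got 0.5832 -0.1249 0.0317 Fu,n,z -0.1 0.2 -0.9 w 23.2 gf 63.0
0.589 got 0.5892 -0.1249 0.0317 Fu,n,z -0.0 0.6 -1.4 w 23.3 gf 63.0
0.595 got 0.5952 -0.1249 0.0317 Fu,n,z -0.4 0.9 -1.5 w 23.0 gf 63.0
0.601 got 0.6012 -0.125 0.0317 Fu,n,z 0.8 -0.3 -1.9 w 23.4 gf 63.0
0.6025 got 0.6025 -0.125 0.0317 Fu,n,z 0.6 -0.1 -1.2 w 23.0 gf 63.0
0.604 got 0.6041 -0.1251 0.0317 Fu,n,z 0.6 0.4 -0.8 w 23.3 gf 63.0
0.6055 got 0.6045 -0.1251 0.0315 Fu,n,z -5.5 0.1 1.7 w 23.2 gf 64.0
0.6054999999999998 True
(28.9, array([ 0.6157, -0.044 ,  0.0315]), 'F', array([-5.4, -0.7,  1.4]), 'w', 23.2, 'gf', np.float64(63.8))
```

```bash
cat >> h.py <<'E'
HOME=[1.401,.507,-.238,1.5,.126,1.149,-.155]
def survey(tag):
    R={}
    for c in('top','scene'):
        p,d=vision.grab_frame(c);cv2.imwrite(f'pics/{c}{tag}.png',p);P=cloud(c,d)
        for n in('green_a','red_a','gauge','pass_tray','reject_tray'):
            for r in models.masks_of(c,n):
                if r['p']<.4:continue
                Q=P[r['mask']&(d>0)];z=np.percentile(Q[:,2],90)
                T=Q[Q[:,2]>z-.006] if 'tray' not in n else Q[Q[:,2]>.012]
                if len(T)<20:continue
                ce,wh,a=rect(T);print(c,n,round(r['p'],2),'z',(z*1e3).round(1),ce.round(1),wh,a)
E
python3 - <<'E'
from h import *
q=quat(187.6)
ctrl.movel(pos(.52,-.125,.0317),q,.06);ctrl.movel(pos(.52,-.125,.11),q,.12);print(st())
q=quat(163)
ctrl.movep([.413,.0705,.1],q);print(st())
ctrl.movel([.413,.0705,.03],q,.1);ctrl.movel([.413,.0705,.0148],q,.03);print(st())
ctrl.ungrasp();ctrl.pause(.3);print(st())
ctrl.movel([.413,.0705,.2],q,.15);ctrl.set_joints(HOME);print(st())
survey('3')
E
```

```text
(31.2, array([ 0.5315, -0.0554,  0.1095]), 'F', array([ 0.5, -0.7, -2. ]), 'w', 23.3, 'gf', np.float64(63.4))
(32.0, array([0.4133, 0.0704, 0.0998]), 'F', array([ 0.5, -1. , -1.2]), 'w', 23.4, 'gf', np.float64(63.3))
(33.5, array([0.4129, 0.0706, 0.0147]), 'F', array([-0.9,  0.5, -0.4]), 'w', 23.3, 'gf', np.float64(63.5))
(34.4, array([0.413 , 0.0705, 0.0148]), 'F', array([-0.4, -0.2,  0. ]), 'w', 85.6, 'gf', np.float64(0.0))
(38.3, array([ 0.1717, -0.6008,  0.2317]), 'F', array([-0.1, -0. ,  0.1]), 'w', 85.2, 'gf', np.float64(0.0))
top green_a 0.76 z 48.3 [613.2 183.4] (70.6, 34.9) -3.5
top green_a 0.72 z 14.3 [538.4 199.5] (100.7, 17.3) -89.4
top green_a 0.71 z 48.4 [ 463.6 -215.6] (73.2, 35.7) 19.9
top green_a 0.65 z 48.7 [ 619.1 -191.6] (74.6, 33.9) 33.6
top red_a 0.77 z 48.5 [449.8 -58.2] (71.8, 35.5) 34.4
top red_a 0.58 z 48.3 [445.5 205.3] (71.3, 35.7) -7.8
top red_a 0.55 z 87.4 [ 312.8 -429.9] (79.3, 78.5) -73.9
top gauge 0.69 z 46.9 [413.5  70. ] (43.9, 23.6) -18.2
top gauge 0.63 z 71.6 [312.1 427.5] (50.3, 50.2) 30.3
top pass_tray 0.95 z 13.4 [ 526.1 -362.6] (226.5, 109.6) -1.7
top reject_tray 0.86 z 13.8 [517.8 342. ] (226.5, 109.9) 1.9
scene green_a 0.72 z 48.5 [ 463.6 -213.9] (73.6, 35.2) 17.0
scene green_a 0.69 z 49.5 [612.7 188. ] (71.6, 34.1) -5.6
scene green_a 0.69 z 48.4 [ 617.3 -189.5] (73.6, 35.2) 34.5
scene green_a 0.55 z 48.6 [411.6  72.2] (44.4, 27.0) -16.1
scene red_a 0.79 z 49.2 [448.4 -56.1] (71.1, 34.7) 30.7
scene red_a 0.56 z 49.4 [445.9 209.2] (74.1, 34.4) -4.7
scene gauge 0.62 z 48.7 [411.7  72.5] (44.2, 27.0) -14.5
scene pass_tray 0.56 z 16.0 [ 522.1 -361.5] (229.2, 113.4) -2.4
scene reject_tray 0.66 z 15.9 [ 522.1 -361.5] (229.2, 113.4) -2.4
scene reject_tray 0.65 z 16.8 [514.3 343.8] (230.1, 108.9) 1.8
```

View pics/top3.png

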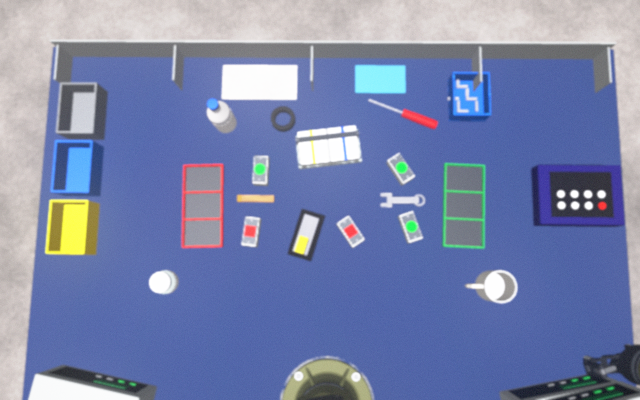

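```bash
cat >> h.py <<'E'
TRAY={'pass_tray':(525,-362.3,-1.9),'reject_tray':(516.5,343,1.85)}
def locate(cls,prior,rad=70):
    out=[]
    for c in('top','scene'):
        p,d=vision.grab_frame(c);P=cloud(c,d);b=[]
        for r in models.masks_of(c,cls):
            Q=P[r['mask']&(d>0)]
            if len(Q)<150:continue
            z=np.percentile(Q[:,2],90)
            if not .043<z<.054:continue
            ce,wh,a=rect(Q[Q[:,2]>z-.006])
            if np.linalg.norm(ce-prior[:2])<rad and 60<wh[0]<85 and 28<wh[1]<45:b.append((np.linalg.norm(ce-prior[:2]),ce,a,wh))
        if b:
            b=min(b,key=lambda t:t[0]);out.append([*b[1],b[2]]);print(c,np.round(out[-1],1),b[3])
        else:print(c,'none')
    return np.mean(out,axis=0) if out else None
def down(xy,z,yaw):
    "the nearer-to-centre wrist choice"
    o=[(abs(j[6]),y) for y in(yaw,yaw+180) if (j:=ctrl.ik([*xy,z],quat(y))) is not None];return quat(min(o)[1])
def sort(cls,prior,tray,nx):
    L=locate(cls,prior)
    if L is None:print('use prior');L=np.array(prior,float)
    xy=L[:2]/1000;q=down(xy,.2,L[2])
    ctrl.movep([*xy,.2],q);ctrl.movel([*xy,.05],q,.15);ctrl.movel([*xy,.022],q,.06);print('at',st())
    ctrl.close_gripper(50);ctrl.pause(.1);print('grip',st())
    ctrl.movel([*xy,.15],q,.15);s=get_state();print('up',st())
    if not .03<s['width']<.045:print('NO GRIP');ctrl.ungrasp();return False
    tx,ty,ta=TRAY[tray];t=np.radians(ta);g=np.array([tx+nx*np.cos(t),ty+nx*np.sin(t)])/1000
    q=down(g,.15,ta+90);ctrl.movep([*g,.15],q);print('over',st())
    if get_state()['width']<.03:print('LOST');return False
    ctrl.movel([*g,.045],q,.15);ctrl.movel([*g,.0272],q,.04);print('down',st())
    ctrl.ungrasp();ctrl.pause(.2);ctrl.movel([*g,.16],q,.15);print('out',st());return True
E
python3 - <<'E'
from h import *
sort('green_a',(463.5,-214.8,18.5),'pass_tray',-81)
p,_=vision.grab_frame('scene');cv2.imwrite('pics/s4.png',p)
E
```

```text
top [ 463.4 -216.7   19. ] (72.5, 36.1)
scene [ 463.7 -212.3   18.3] (72.8, 37.0)
at (42.7, array([ 0.4635, -0.2143,  0.0217]), 'F', array([ 0.6, -0.2, -0.2]), 'w', 85.3, 'gf', np.float64(0.0))
grip (43.3, array([ 0.4638, -0.2146,  0.0225]), 'F', array([-1.3,  0.2,  5.8]), 'w', 37.0, 'gf', np.float64(50.9))
up (44.3, array([ 0.4629, -0.2144,  0.1492]), 'F', array([-0.1,  0.2, -2.3]), 'w', 37.1, 'gf', np.float64(50.2))
over (45.4, array([ 0.4441, -0.3588,  0.1495]), 'F', array([-0.2,  1.4, -1.2]), 'w', 36.9, 'gf', np.float64(50.1))
down (46.9, array([ 0.444 , -0.3595,  0.027 ]), 'F', array([ 0.2,  0.6, -0.8]), 'w', 36.9, 'gf', np.float64(50.2))
out (48.6, array([ 0.4434, -0.3594,  0.1592]), 'F', array([-0.3, -0.9, -0.3]), 'w', 85.4, 'gf', np.float64(0.0))
```

View pics/s4.png

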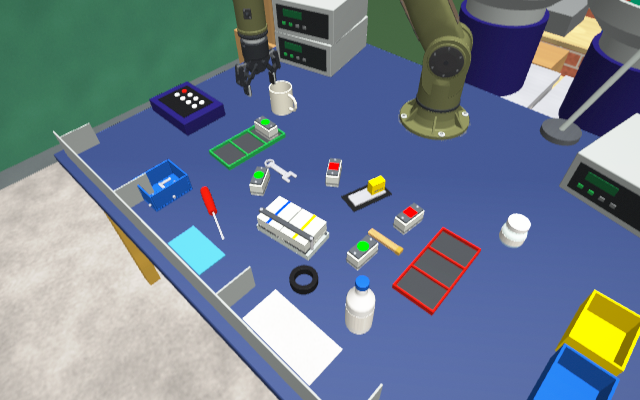

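```bash
python3 - <<'E'
from h import *
if sort('green_a',(618.2,-190.5,34),'pass_tray',81):
  if sort('red_a',(449,-57,33),'reject_tray',-78):
    survey('5')
E
```

```text
top [ 619.1 -190.6   32.4] (72.2, 35.7)
scene [ 619.3 -187.3   30.2] (71.4, 31.3)
at (51.7, array([ 0.6191, -0.1889,  0.0217]), 'F', array([0.1, 0.3, 0.7]), 'w', 85.1, 'gf', np.float64(0.0))
grip (52.3, array([ 0.6197, -0.1891,  0.0227]), 'F', array([-0.8, -0. ,  5.4]), 'w', 36.6, 'gf', np.float64(51.2))
up (53.3, array([ 0.6184, -0.1889,  0.1489]), 'F', array([ 0.6,  0.4, -2.2]), 'w', 37.0, 'gf', np.float64(50.5))
over (54.4, array([ 0.6061, -0.3636,  0.1493]), 'F', array([-0.1,  1.4, -1.1]), 'w', 37.4, 'gf', np.float64(50.3))
down (55.8, array([ 0.6058, -0.3649,  0.0268]), 'F', array([-0. , -0.3, -1.8]), 'w', 36.8, 'gf', np.float64(50.5))
out (57.6, array([ 0.6053, -0.3649,  0.1589]), 'F', array([ 1.4,  0.4, -0.4]), 'w', 85.2, 'gf', np.float64(0.0))
top [448.8 -58.5  37.2] (71.4, 35.0)
scene [449.5 -54.9  34.3] (76.8, 32.0)
at (60.9, array([ 0.449 , -0.0565,  0.0218]), 'F', array([ 0.7, -1. , -0.6]), 'w', 85.1, 'gf', np.float64(0.0))
grip (61.5, array([ 0.4494, -0.0568,  0.0225]), 'F', array([-0.5,  0.1,  5.5]), 'w', 37.0, 'gf', np.float64(49.9))
up (62.5, array([ 0.4485, -0.0568, 
[... 650 characters left out ...]
 0.56 z 48.8 [462.7 203.4] (37.9, 33.9) -12.7
top gauge 0.74 z 13.7 [458.8  55.9] (68.5, 39.2) -16.8
top pass_tray 0.94 z 14.3 [ 526.2 -362.8] (226.6, 109.3) -1.9
top reject_tray 0.73 z 13.4 [514.4 295.8] (299.3, 128.7) 33.7
scene green_a 0.93 z 52.3 [ 446.7 -356.7] (68.2, 33.9) 85.2
scene green_a 0.7 z 49.1 [612.  187.2] (73.0, 36.8) -3.3
scene green_a 0.68 z 48.4 [411.8  72.1] (44.2, 25.5) -15.9
scene green_a 0.58 z 51.9 [ 581.6 -354.7] (78.1, 35.7) 87.1
scene red_a 0.64 z 53.4 [438.8 340.4] (70.1, 38.5) -88.6
scene gauge 0.61 z 48.5 [412.9  72. ] (41.7, 25.1) -16.8
scene pass_tray 0.73 z 16.4 [ 521.7 -360.4] (227.9, 114.2) -1.7
scene reject_tray 0.6 z 17.1 [515.5 343.5] (228.8, 108.9) 1.6
```

```bash
sed -i 's/def sort(cls,prior,tray,nx):/def sort(cls,prior,tray,nx,zb=0):/; s/\[\*xy,.022\]/[*xy,.022+zb]/' h.py
sed -i 's/if not .043<z<.054/if not .043<z<.056/' h.py
python3 - <<'E'
from h import *
if sort('red_a',(445.7,207.2,-5),'reject_tray',78):
  if sort('green_a',(582.5,-355,88),'pass_tray',83,.0045):
    if sort('green_a',(612,185.5,-3.3),'pass_tray',0):
      ctrl.set_joints(HOME);print(st());survey('6')
E
```

```text
top none
scene [445.9 207.5  -6.9] (74.4, 35.4)
at (71.0, array([0.4457, 0.2076, 0.0218]), 'F', array([-0.2,  0. , -0.3]), 'w', 85.6, 'gf', np.float64(0.0))
grip (71.6, array([0.446 , 0.2075, 0.0224]), 'F', array([-1.4, -0.4,  5.2]), 'w', 36.8, 'gf', np.float64(50.8))
up (72.6, array([0.4456, 0.2069, 0.1491]), 'F', array([-0.6, -0.1, -2.1]), 'w', 36.8, 'gf', np.float64(50.2))
over (73.6, array([0.5937, 0.3449, 0.149 ]), 'F', array([ 0.1,  0.7, -1.6]), 'w', 36.7, 'gf', np.float64(50.2))
down (75.1, array([0.5943, 0.3455, 0.0269]), 'F', array([ 0.5,  0.6, -2. ]), 'w', 36.6, 'gf', np.float64(50.1))
out (76.8, array([0.5941, 0.345 , 0.1589]), 'F', array([ 0.1,  0. , -0.2]), 'w', 85.7, 'gf', np.float64(0.0))
top [ 585.5 -355.1   89. ] (71.3, 34.8)
scene [ 580.5 -352.7   86.6] (72.3, 35.5)
at (81.2, array([ 0.5828, -0.3538,  0.0261]), 'F', array([ 0. , -0. ,  0.4]), 'w', 85.9, 'gf', np.float64(0.0))
grip (81.8, array([ 0.5833, -0.354 ,  0.027 ]), 'F', array([0.1, 0.2, 4.6]), 'w', 37.0, 'gf', np.float64(52.5))
up (82.8, array([ 0.5822, -0.3538,  0.1488]), 'F', array([ 0.3,  0.1, -2.9]), 'w'
[... 1655 characters left out ...]
ay 0.86 z 15.9 [ 526.1 -362.9] (226.8, 109.1) -1.8
top reject_tray 0.92 z 16.0 [518.1 341.7] (225.5, 110.3) 1.7
scene green_a 0.78 z 52.5 [ 523.7 -357.7] (73.1, 32.0) 86.3
scene green_a 0.7 z 52.2 [ 608.7 -364.8] (73.4, 34.5) 87.9
scene green_a 0.66 z 52.6 [ 443.1 -357.4] (74.2, 37.2) 89.6
scene red_a 0.84 z 53.6 [437.6 340.3] (73.0, 37.6) 86.6
scene red_a 0.7 z 53.6 [594.7 348.4] (71.0, 35.3) -88.5
scene red_a 0.47 z 48.6 [413.2  73.5] (40.4, 25.6) -13.8
scene gauge 0.92 z 49.0 [412.1  72.8] (41.8, 26.7) -17.0
scene gauge 0.44 z 10.4 [ 534.4 -197.4] (114.9, 38.0) 86.7
scene pass_tray 0.49 z 26.3 [ 778.4 -200. ] (201.0, 24.8) 68.7
scene reject_tray 0.7 z 17.5 [516.7 344. ] (227.0, 108.0) 1.6
```

View pics/top6.png

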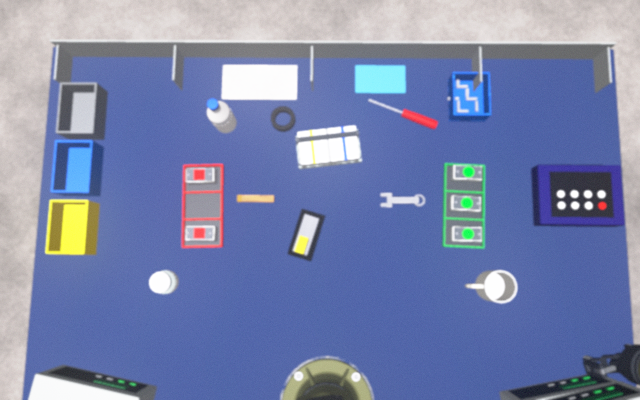

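The picture shows the three greens in the pass tray at (468,172), (466,203) and (467,234), and the two reds in the reject tray at (200,175) and (199,233). All their tops read about 52 mm. The gauge is on its pad at (306,235), and the bystanders have not moved.

```bash
python3 -c "
from station import ticket
print(ticket.close_job())"
```

```text
the job is handed in; nothing more can be done
None
```

Job handed in at about 99 s of robot time: both gaps were gauged to the shoulder at about 5–9 N, the gauge is back on its pad, and all three green and two red housings stand in their trays by the final camera check; one green that got displaced in its nest was re-seated, and the hand-in returned no verdict.

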